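# Darken the detector by closing its flush shutter

## Robot

A 6-joint arm with a two-finger parallel gripper is mounted at the origin on a cart in front of the work surface, level with it; the furniture and walls round the work are solid. World frame = base frame: x ahead of the robot, y to its left, z up, the work surface at z = 0. Lengths are in m, angles in rad, forces in N, time in s.
With the tool pointing down it reaches from about 0.425 to 0.95 m from the base axis. Payload 3.5 kg.
Tool frame: the origin (TCP) lies on the mounting face of the last link; the fingertips stand 173 mm ahead of it and the grasp point (between the pads) lies 155 mm ahead of it; z points along the fingers, x is the direction in which the jaws open and shut, and the axes are right-handed (so a half turn about z gives the same grasp; the last joint's range is limited). The gripper opens to 85 mm and grips with 20 to 120 N. Pads are 22 mm wide; open, the fingers measure 114 mm over their backs; the gripper's body (76 mm by 85 mm) begins 54 mm behind the grasp point. The pads swing forward as they close: fully open they stand 13 mm farther back than shut.
Start: joints at [1.153, 0.286, 1.577, -0, 1.279, -0.15], TCP at [0.179, 0.651, 0.405] pointing down, gripper open.
Joint ranges: [-2.77, 2.77], [-0.9, 2.22], [0.21, 2.48], [-1.53, 4.67], [0.24, 2.81], [-2.84, 2.84]. Speed limits (rad/s): [2.79, 2.79, 3.14, 3.14, 3.14, 3.14].

## Interface

Orientations are given as a unit quaternion [x, y, z, w].
In Python, from plant import get_state, read_camera, sign_off gives the robot as it stands.
- The arm moves only by the shell command python3 -m jog 'ROWS' [FORCE]. ROWS is JSON, a list of rows, each an object of numbers: "grip": the closure, from 0 (fully open) to 1 (shut); "x", "y", "z": the shift along the tool's x, y, z in mm; "rx", "ry", "rz": the turn, a rotation vector about the tool's x, y, z in degrees. A call has 1 to 8 rows; each row shifts and turns the commanded pose from where the row before left it, along the tool's axes as they then stand; what a row does not reach is not made up. A row lasts 1/12 s, in which the tool goes at most 41.7 mm and 7.16 degrees, less where a joint would pass 70% of its speed; a pose out of reach is approached as far as the arm can. A call with a gripper value outside its range is refused whole. The fingers move at their own pace and stop on an object; FORCE is the grip in N (left out, the last holds). Time passes only in rows, so rows that do not move let the fingers close. It gives the time, the measured TCP pose, the force and the opening at its end, in the units of the state.
- get_state(): the state, without advancing time (a new reading comes with each control period).
- read_camera(name): name is "scene" or "top" or "wrist"; returns a dict with "frame" (480x640x3 uint8, red, green, blue), "intrinsics" (3x3 intrinsics, pixels), "R" (3x3) and "t" (3): a world point X has camera coordinates R X + t. Camera axes: x right, y down, z forward; pixel columns grow to the right and rows downward; lengths in m; the calibration is good to about 2 mm. A picture is of the moment at which its call begins. There is no depth.
- sign_off(): hands the job in, once; it reports no verdict.
The state is a dict: "time": time; "qpos": joint angles; "dq": joint speeds; "joint_efforts": joint torques, N m; "eef_pos": TCP position; "tcp_rot": TCP orientation; "contact_force": force on the tool from outside, world axes, zero at the start; "wrist_torque": the same for the moment, N m; "opening": opening from 0.0 (shut) to 1.0 (fully open).
Only numpy, scipy, OpenCV 4.12 (cv2) and the standard library are available. Lean on these libraries where they do the work, as an engineer would, in place of code of your own. Each camera call takes 0.05 s, during which the arm holds its last target.

## Task

Two identical white detector boxes lie on the desk with their windows uncovered. Close the yellow shutter: press down on the flat yellow leaf inside its finger opening and slide it fully home toward the small window, so that the leaf covers the detector behind the window. Leave the blue shutter open as it is.

Things in the scene. Friction and masses are not known exactly. Their poses are not given: they have to be found in the camera images.
- box_yellow: White box with the yellow shutter, fixed, 76 (x) by 220 (y) by 42 mm high; steel socket juts 12 mm from its -y end. Origin: centre of its underside, z up. The 3 mm deck has a finger opening, x -22 to 22, y -47 to 45 mm, showing the ribbed yellow leaf, and near the +y end (y = 77 mm) a glazed 24 mm window with black rim. The leaf runs on under the deck all round; it slides along y and closes toward +y.
- shutter_yellow (a joint): Travel of the yellow leaf toward the window, m: 0 open, 0.045 closed, at its end stop. It has no handle or edge to push (ribs are flat): press and drag it by friction. It resists sliding with about 1.2 N plus slight drag and stays where left. It is sprung: begins to sink at about 2 N, gives 1 mm per 1.5 N, stops 6 mm down (11 N). Pressing with 5 to 10 N (2 to 5 mm down) is right.
- press_yellow (a point): Point on the leaf's unpressed top, 3 mm below the deck's top and 39 mm over the desk, on its centre line: a good place to press with shut fingers. It slides with the leaf: shutter open, it is 23 mm from the -y end of the opening; closed, 24 mm from the end near the window. Its y axis points in the closing direction.
- shutter_blue (a joint): The same for the blue shutter of the other box, of the same form and size: 0 open, 0.045 closed, m. To be left alone. Instruments up to 0.4 m high stand right behind both boxes, their handles and knobs from about x = 0.51 m (y -0.2 to 0.2); a clear case 106 mm high lies to their left (y over 0.27): swing over in front of the instruments, not into them.

How it is judged:
At the end, for the whole second after the job is handed in: The yellow shutter stands closed and at rest, within 10 mm of its end stop, and the blue shutter is still open (less than 18 mm along its 45 mm travel) (value of joint shutter_yellow above 0.035 m and velocity of joint shutter_yellow between -0.005 and 0.005 m/s and value of joint shutter_blue below 0.018 m); the robot touches nothing.
It fails at once if the blue shutter is slid toward closed (past 18 mm of its 45 mm travel) (value of joint shutter_blue above 0.018 m).
It also fails if it takes over 27 s, if anything falls off the work surface, if the arm or the gripper's body presses on something with over 40 N, if the wrist force passes 120 N, or if a joint passes its speed limit or range.

## Working session

There is one attempt and no reset: what is moved stays moved. The work goes in short steps, Python scripts to look and compute and a shell command to move; the robot and the scene stay as the last step left them, time stands still between calls to the robot, and variables do not carry over. Pictures are saved under pics/ and viewed, and the job is handed in when it is done.

```bash
mkdir -p pics; ls
python3 - <<'E'
from plant import *
import cv2
s=get_state();print({k:s[k] for k in('time','eef_pos','tcp_rot','opening','contact_force')})
for n in("scene","top"):
    c=read_camera(n);cv2.imwrite(f"pics/{n}0.png",c["frame"][:,:,::-1]);print(n,c["intrinsics"],c["R"],c["t"])
E
```

```text
pics
{'time': 0.0, 'eef_pos': array([0.17844573, 0.65072387, 0.40332285]), 'tcp_rot': array([ 7.95147790e-01,  6.06414515e-01, -1.04095843e-03,  5.87530359e-04]), 'opening': 1.0003270653281615, 'contact_force': array([ 0.76612097,  0.31646901, -0.34873635])}
scene [[489.87151058   0.         316.85557215]
 [  0.         489.87151058 241.28060827]
 [  0.           0.           1.        ]] [[ 0.45327856 -0.89136733 -0.0016814 ]
 [-0.66962493 -0.33927175 -0.66067929]
 [ 0.58833749  0.30059767 -0.7506664 ]] [-0.21908102  0.31814581  0.63703873]
top [[503.79994381   0.         311.28055709]
 [  0.         503.79994381 237.04152003]
 [  0.           0.           1.        ]] [[ 0.01564751 -0.99921162  0.03648679]
 [-0.99045174 -0.02048846 -0.13632889]
 [ 0.13696897 -0.0340052  -0.98999149]] [-0.04619575  0.45839779  0.86006647]
```

View pics/top0.png

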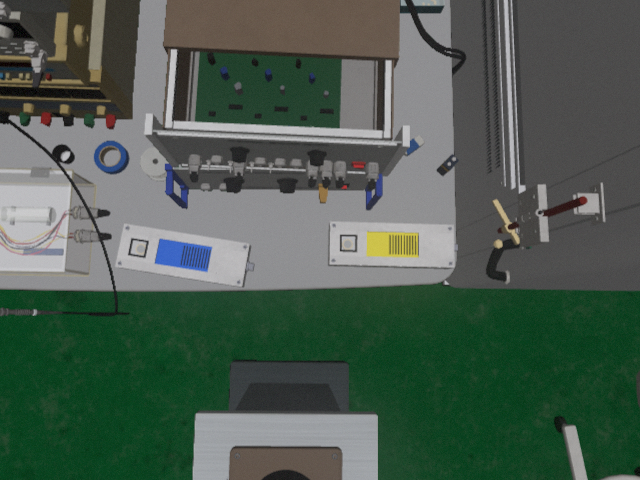

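View pics/scene0.png

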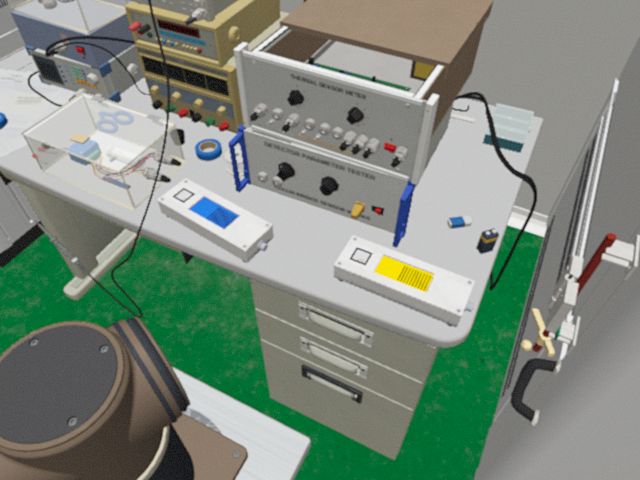

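The yellow box sits at about (392,245) in the top view with its window to the left at (348,243). The blue box is at about (185,255). I'll enlarge the yellow one.

Run:
```python
import cv2
a=cv2.imread("pics/top0.png")[210:280,320:470];cv2.imwrite("pics/tc.png",cv2.resize(a,None,fx=5,fy=5,interpolation=cv2.INTER_CUBIC))
a=cv2.imread("pics/scene0.png")[225:330,325:485];cv2.imwrite("pics/sc.png",cv2.resize(a,None,fx=5,fy=5,interpolation=cv2.INTER_CUBIC))
```

```text
(no output)
```

View pics/tc.png

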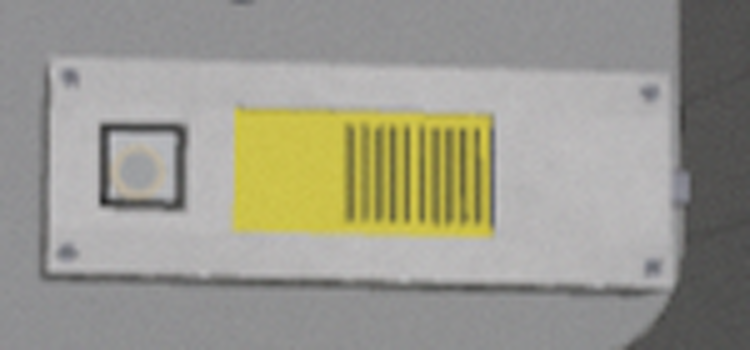

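View pics/sc.png

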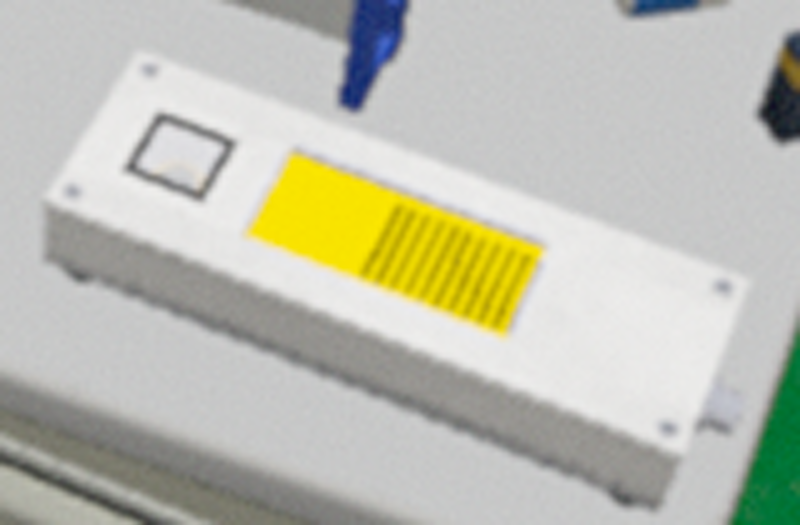

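Top crop: opening corners are at about (236,108), (493,116), (493,236) and (234,231), with the window at (143,166). In the scene crop the opening corners are (293,150), (545,245), (510,333) and (248,235). Next I'll triangulate them and fit the box pose.

```bash
cat > h.py <<'E'
import numpy as np
def unproj(c,p,z):
    d=np.linalg.solve(c["intrinsics"],np.array([p[0],p[1],1.]));R=c["R"].T
    o=-R@c["t"];r=R@d;return o+r*(z-o[2])/r[2]
E
python3 - <<'E'
from plant import *; from h import *
from scipy.optimize import least_squares
from scipy.spatial.transform import Rotation as Ro
obj=np.array([[22,45],[22,-47],[-22,-47],[-22,45],[38,110],[38,-110],[-38,-110],[-38,110]])/1000.
px={"top":[(236,108),(493,116),(493,236),(234,231),(50,60),(667,73),(670,288),(45,277)],
"scene":[(293,150),(545,245),(510,333),(248,235),(140,52),(748,280),(685,455),(45,203)]}
off={"top":(320,210),"scene":(325,225)}
P={}
for n in px:
    c=read_camera(n)
    w=np.array([unproj(c,((u+.5)/5-.5+off[n][0],(v+.5)/5-.5+off[n][1]),.042) for u,v in px[n]])
    P[n]=w
    def f(q):
        C,S=np.cos(q[2]),np.sin(q[2]);return ((obj@np.array([[C,S],[-S,C]])+q[:2])-w[:,:2]).ravel()
    r=least_squares(f,[.45,-.15,0]);q=r.x
    print(n,q,np.degrees(q[2]),"res mm",np.round(f(q)*1000,1))
    # blue corner check
    print("press",q[:2]+np.array([-np.sin(q[2]),np.cos(q[2])])*-.024)
s=get_state();print(s["qpos"],s["eef_pos"],Ro.from_quat(s["tcp_rot"]).as_matrix().round(4))
E
```

```text
top [ 0.44796567 -0.1791631  -0.00145786] -0.08352927920838575 res mm [-0.2  1.   0.6  0.3 -0.8 -0.2 -0.6  0.4  0.2  0.2 -0.2 -0.2  0.3 -0.8
  0.8 -0.7]
press [ 0.44793068 -0.20316307]
scene [ 0.44729375 -0.17970734 -0.00261474] -0.14981357197328032 res mm [ 1.2  0.7  1.4 -1.4 -3.1 -0.2 -1.7  1.2 -0.2  0.2  1.1 -0.6  0.5  0.
  0.8  0. ]
press [ 0.447231   -0.20370726]
[ 1.15298396e+00  2.86822424e-01  1.57761061e+00 -1.36856917e-05
  1.27861079e+00 -1.49959681e-01] [0.1785253  0.65079373 0.40388259] [[ 2.647e-01  9.643e-01 -6.000e-04]
 [ 9.643e-01 -2.647e-01 -1.300e-03]
 [-1.400e-03 -2.000e-04 -1.000e+00]]
```

```bash
python3 - <<'E'
from plant import *; from h import *
from scipy.spatial.transform import Rotation as Ro
import cv2
s=get_state();c=read_camera("wrist");p=-c["R"].T@c["t"];M=Ro.from_quat(s["tcp_rot"]).as_matrix()
print("cam in tool mm",(M.T@(p-s["eef_pos"])*1000).round())
E
python3 -m jog '[{"rz":-5.1,"grip":1,"y":20,"x":-25},{"rz":-5.1,"grip":1,"y":20,"x":-25},{"rz":-5.2,"grip":1,"y":20,"x":-25},{"grip":1}]'
```

```text
cam in tool mm [ -1. -74.  31.]$[0]: bad value
```

The row was refused. I'll try it with all keys given.

```bash
python3 -m jog '[{"x":-25,"y":20,"z":0,"rx":0,"ry":0,"rz":-5.1,"grip":1}]'
```

```text
time: 0.33
eef_pos: [0.1899, 0.6235, 0.4039]
tcp_rot: [0.766, 0.643, 0.0, -0.001]
contact_force: [0.5, -0.8, 0.3]
opening: 0.885
```

```bash
python3 -m jog '[{"x":-25,"y":15,"z":0,"rx":0,"ry":0,"rz":-5,"grip":1},{"x":-25,"y":15,"z":0,"rx":0,"ry":0,"rz":-5,"grip":1},{"x":-33,"y":20,"z":0,"rx":0,"ry":0,"rz":0,"grip":1},{"x":-33,"y":20,"z":0,"rx":0,"ry":0,"rz":0,"grip":1},{"x":-33,"y":20,"z":0,"rx":0,"ry":0,"rz":0,"grip":1},{"x":-33,"y":20,"z":0,"rx":0,"ry":0,"rz":0,"grip":1},{"x":-33,"y":20,"z":0,"rx":0,"ry":0,"rz":0,"grip":1},{"x":-33,"y":20,"z":0,"rx":0,"ry":0,"rz":0,"grip":1}]'
```

```text
time: 1.0
eef_pos: [0.3337, 0.3678, 0.4048]
tcp_rot: [0.708, 0.706, 0.0, 0.0]
contact_force: [1.0, 0.5, -0.3]
opening: -0.001
```

```bash
python3 -m jog '[{"x":-33,"y":20,"z":0,"rx":0,"ry":0,"rz":0,"grip":1},{"x":-33,"y":20,"z":0,"rx":0,"ry":0,"rz":0,"grip":1},{"x":-33,"y":20,"z":0,"rx":0,"ry":0,"rz":0,"grip":1},{"x":-33,"y":20,"z":0,"rx":0,"ry":0,"rz":0,"grip":1},{"x":-33,"y":20,"z":0,"rx":0,"ry":0,"rz":0,"grip":1},{"x":-33,"y":0,"z":0,"rx":0,"ry":0,"rz":0,"grip":1},{"x":-33,"y":0,"z":0,"rx":0,"ry":0,"rz":0,"grip":1},{"x":-33,"y":0,"z":0,"rx":0,"ry":0,"rz":0,"grip":1}]'
```

```text
time: 1.67
eef_pos: [0.4321, 0.1034, 0.4047]
tcp_rot: [0.709, 0.706, 0.0, 0.0]
contact_force: [0.7, -0.9, 0.3]
opening: -0.001
```

```bash
python3 -m jog '[{"x":-33,"y":8,"z":0,"rx":0,"ry":0,"rz":0,"grip":1},{"x":-33,"y":0,"z":0,"rx":0,"ry":0,"rz":0,"grip":1},{"x":-33,"y":0,"z":0,"rx":0,"ry":0,"rz":0,"grip":1},{"x":-33,"y":0,"z":0,"rx":0,"ry":0,"rz":0,"grip":1},{"x":-33,"y":0,"z":0,"rx":0,"ry":0,"rz":0,"grip":1},{"x":-33,"y":0,"z":0,"rx":0,"ry":0,"rz":0,"grip":1},{"x":-33,"y":0,"z":0,"rx":0,"ry":0,"rz":0,"grip":1},{"x":-33,"y":0,"z":0,"rx":0,"ry":0,"rz":0,"grip":1}]'
python3 -m jog '[{"x":-20,"y":0,"z":0,"rx":0,"ry":0,"rz":0,"grip":1},{"x":0,"y":0,"z":0,"rx":0,"ry":0,"rz":0,"grip":1},{"x":0,"y":0,"z":0,"rx":0,"ry":0,"rz":0,"grip":1}]'
```

```text
time: 2.33
eef_pos: [0.4387, -0.1605, 0.4049]
tcp_rot: [0.709, 0.705, 0.0, 0.0]
contact_force: [0.5, 0.5, 0.3]
opening: 0.001
time: 2.58
eef_pos: [0.4388, -0.1797, 0.4046]
tcp_rot: [0.709, 0.705, 0.0, -0.0]
contact_force: [-0.6, 0.6, -0.7]
opening: 0.001
```

```bash
python3 -m jog '[{"x":-24,"y":9,"z":20,"rx":0,"ry":0,"rz":-0.3,"grip":1},{"x":0,"y":0,"z":35,"rx":0,"ry":0,"rz":0,"grip":1},{"x":0,"y":0,"z":35,"rx":0,"ry":0,"rz":0,"grip":1},{"x":0,"y":0,"z":35,"rx":0,"ry":0,"rz":0,"grip":1},{"x":0,"y":0,"z":35,"rx":0,"ry":0,"rz":0,"grip":1},{"x":0,"y":0,"z":10,"rx":0,"ry":0,"rz":0,"grip":1},{"x":0,"y":0,"z":0,"rx":0,"ry":0,"rz":0,"grip":1},{"x":0,"y":0,"z":0,"rx":0,"ry":0,"rz":0,"grip":1}]'
python3 - <<'E'
from plant import *
import cv2
for n,b in(("top",(200,290,320,470)),("scene",(150,330,310,500)),("wrist",(0,480,0,640))):
    c=read_camera(n)["frame"][b[0]:b[1],b[2]:b[3],::-1]
    k=600/c.shape[1]; k=min(k,1) if n=="wrist" else 3
    cv2.imwrite(f"pics/{n}1.png",cv2.resize(c,None,fx=k,fy=k,interpolation=cv2.INTER_CUBIC))
E
```

```text
time: 3.25
eef_pos: [0.4485, -0.2024, 0.2355]
tcp_rot: [0.706, 0.708, 0.0, 0.0]
contact_force: [0.7, -0.2, 0.7]
opening: 0.003
```

Run:
```python
import cv2,numpy as np
a=cv2.imread("pics/top1.png");b=cv2.imread("pics/scene1.png")
h=max(a.shape[0],b.shape[0]);f=lambda i:cv2.copyMakeBorder(i,0,h-i.shape[0],0,0,0)
o=np.hstack([f(a),f(b)]);o=cv2.resize(o,None,fx=min(1,800/o.shape[1]),fy=min(1,800/o.shape[1]));cv2.imwrite("pics/c1.png",o);print(o.shape)
```

```text
(424, 800, 3)
```

View pics/c1.png

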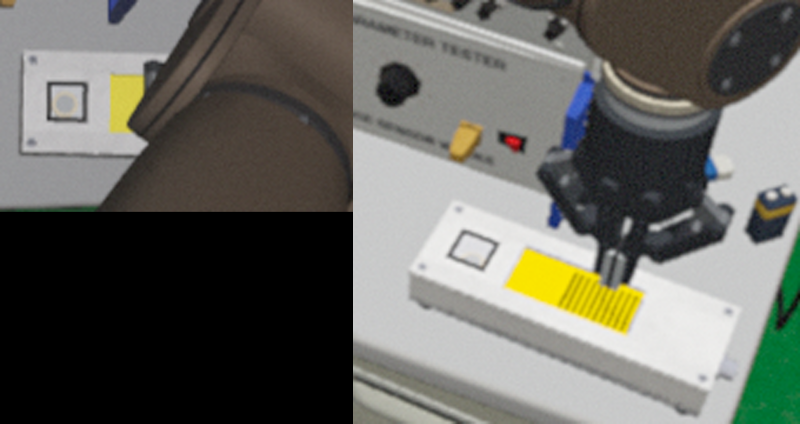

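View pics/wrist1.png

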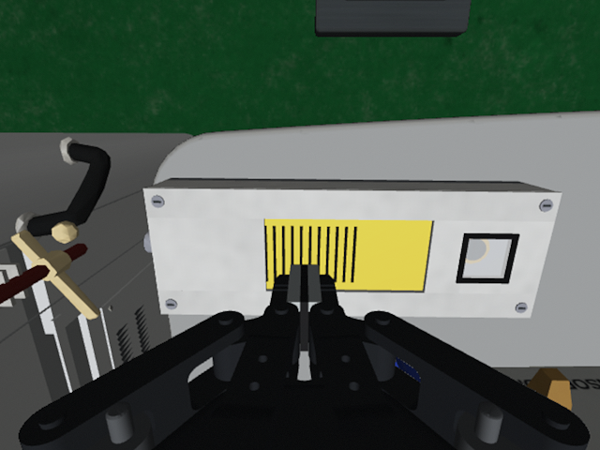

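The scene view shows the shut fingertips above the ribbed part of the leaf, at about (610,285) in the picture. The wrist view agrees. Now I'll go down gently.

```bash
python3 -m jog '[{"x":0,"y":0,"z":10,"rx":0,"ry":0,"rz":0,"grip":1},{"x":0,"y":0,"z":7,"rx":0,"ry":0,"rz":0,"grip":1},{"x":0,"y":0,"z":4,"rx":0,"ry":0,"rz":0,"grip":1},{"x":0,"y":0,"z":0,"rx":0,"ry":0,"rz":0,"grip":1},{"x":0,"y":0,"z":0,"rx":0,"ry":0,"rz":0,"grip":1}]'
python3 -m jog '[{"x":0,"y":0,"z":2,"rx":0,"ry":0,"rz":0,"grip":1},{"x":0,"y":0,"z":2,"rx":0,"ry":0,"rz":0,"grip":1},{"x":0,"y":0,"z":0,"rx":0,"ry":0,"rz":0,"grip":1}]'
```

```text
time: 3.82
eef_pos: [0.4478, -0.2029, 0.2132]
tcp_rot: [0.707, 0.707, -0.0, -0.001]
contact_force: [0.6, 0.5, 0.1]
opening: -0.004
time: 4.07
eef_pos: [0.4482, -0.2032, 0.2102]
tcp_rot: [0.707, 0.707, -0.0, 0.0]
contact_force: [-1.4, 1.2, 5.2]
opening: 0.003
```

Contact, 5.2 N at TCP z 0.210, which matches the expected height. I'll press 1.5 mm more and slide toward +y.

```bash
python3 -m jog '[{"x":0,"y":0,"z":1.5,"rx":0,"ry":0,"rz":0,"grip":1},{"x":0,"y":0,"z":0,"rx":0,"ry":0,"rz":0,"grip":1}]'
python3 -m jog '[{"x":2,"y":0,"z":0,"rx":0,"ry":0,"rz":0,"grip":1},{"x":2,"y":0,"z":0,"rx":0,"ry":0,"rz":0,"grip":1},{"x":3,"y":0,"z":0,"rx":0,"ry":0,"rz":0,"grip":1},{"x":3,"y":0,"z":0,"rx":0,"ry":0,"rz":0,"grip":1},{"x":0,"y":0,"z":0,"rx":0,"ry":0,"rz":0,"grip":1}]'
```

```text
time: 4.23
eef_pos: [0.4482, -0.2032, 0.209]
tcp_rot: [0.707, 0.707, -0.0, 0.0]
contact_force: [-1.9, 0.8, 6.2]
opening: 0.002
time: 4.65
eef_pos: [0.4482, -0.1933, 0.2093]
tcp_rot: [0.707, 0.708, -0.0, 0.001]
contact_force: [-2.9, -0.3, 6.0]
opening: 0.003
```

```bash
python3 -m jog '[{"x":3,"y":0,"z":0.5,"rx":0,"ry":0,"rz":0,"grip":1},{"x":3,"y":0,"z":0,"rx":0,"ry":0,"rz":0,"grip":1},{"x":3,"y":0,"z":0,"rx":0,"ry":0,"rz":0,"grip":1},{"x":3,"y":0,"z":0,"rx":0,"ry":0,"rz":0,"grip":1},{"x":3,"y":0,"z":0,"rx":0,"ry":0,"rz":0,"grip":1},{"x":0,"y":0,"z":0,"rx":0,"ry":0,"rz":0,"grip":1}]'
python3 - <<'E'
from plant import *
import cv2
cv2.imwrite("pics/w2.png",read_camera("wrist")["frame"][:,:,::-1])
E
```

```text
time: 5.15
eef_pos: [0.4483, -0.1783, 0.2089]
tcp_rot: [0.706, 0.708, -0.0, 0.001]
contact_force: [-2.8, 0.4, 6.8]
opening: 0.002
```

View pics/w2.png

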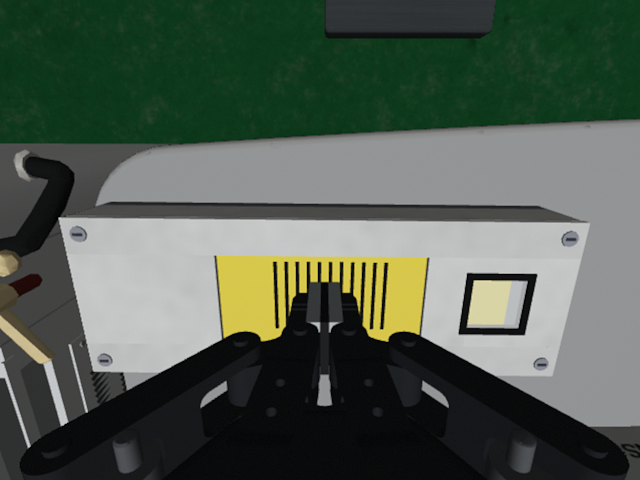

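The leaf follows the fingers: the ribs have moved to columns 275–386 and yellow fills half of the window at (490,303). 20 mm remain.

```bash
python3 -m jog '[{"x":3,"y":0,"z":0,"rx":0,"ry":0,"rz":0,"grip":1},{"x":3,"y":0,"z":0,"rx":0,"ry":0,"rz":0,"grip":1},{"x":3,"y":0,"z":0,"rx":0,"ry":0,"rz":0,"grip":1},{"x":3,"y":0,"z":0,"rx":0,"ry":0,"rz":0,"grip":1},{"x":3,"y":0,"z":0,"rx":0,"ry":0,"rz":0,"grip":1},{"x":2.5,"y":0,"z":0,"rx":0,"ry":0,"rz":0,"grip":1},{"x":0,"y":0,"z":0,"rx":0,"ry":0,"rz":0,"grip":1}]'
python3 -m jog '[{"x":1.5,"y":0,"z":0,"rx":0,"ry":0,"rz":0,"grip":1},{"x":1.5,"y":0,"z":0,"rx":0,"ry":0,"rz":0,"grip":1},{"x":0,"y":0,"z":0,"rx":0,"ry":0,"rz":0,"grip":1}]'
python3 - <<'E'
from plant import *
import cv2
cv2.imwrite("pics/w3.png",read_camera("wrist")["frame"][:,:,::-1])
E
```

```text
time: 5.78
eef_pos: [0.4485, -0.1611, 0.2092]
tcp_rot: [0.706, 0.708, -0.0, 0.002]
contact_force: [-2.5, -2.0, 7.1]
opening: -0.001
time: 6.03
eef_pos: [0.4489, -0.1587, 0.2096]
tcp_rot: [0.706, 0.708, -0.0, 0.003]
contact_force: [-1.7, -2.6, 5.9]
opening: -0.004
```

View pics/w3.png

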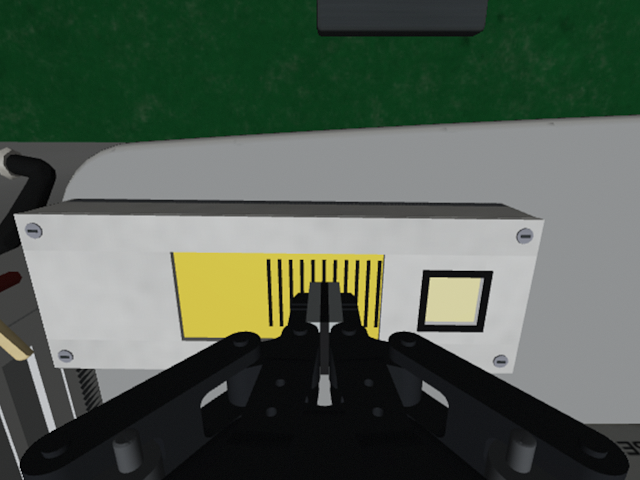

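The window at (455,300) is fully yellow and the last rib is almost at the opening's end (column 381 of 384). I'll push a little more to feel the stop, then lift.

```bash
python3 -m jog '[{"x":1.5,"y":0,"z":0.5,"rx":0,"ry":0,"rz":0,"grip":1},{"x":1.5,"y":0,"z":0,"rx":0,"ry":0,"rz":0,"grip":1},{"x":0,"y":0,"z":0,"rx":0,"ry":0,"rz":0,"grip":1}]'
python3 -m jog '[{"x":0,"y":0,"z":-3,"rx":0,"ry":0,"rz":0,"grip":1},{"x":0,"y":0,"z":-5,"rx":0,"ry":0,"rz":0,"grip":1},{"x":0,"y":0,"z":-20,"rx":0,"ry":0,"rz":0,"grip":1},{"x":0,"y":0,"z":-30,"rx":0,"ry":0,"rz":0,"grip":1},{"x":0,"y":0,"z":-30,"rx":0,"ry":0,"rz":0,"grip":1},{"x":0,"y":0,"z":-30,"rx":0,"ry":0,"rz":0,"grip":1},{"x":0,"y":0,"z":0,"rx":0,"ry":0,"rz":0,"grip":1},{"x":0,"y":0,"z":0,"rx":0,"ry":0,"rz":0,"grip":1}]'
python3 - <<'E'
from plant import *
import cv2
cv2.imwrite("pics/w4.png",read_camera("wrist")["frame"][:,:,::-1])
cv2.imwrite("pics/s4.png",read_camera("scene")["frame"][:,:,::-1])
E
```

```text
time: 6.33
eef_pos: [0.4492, -0.1559, 0.2093]
tcp_rot: [0.706, 0.708, -0.0, 0.004]
contact_force: [-1.5, -3.3, 6.3]
opening: -0.005
time: 7.0
eef_pos: [0.4481, -0.1544, 0.3271]
tcp_rot: [0.707, 0.707, 0.001, 0.002]
contact_force: [0.4, -0.1, -0.9]
opening: 0.002
```

View pics/w4.png

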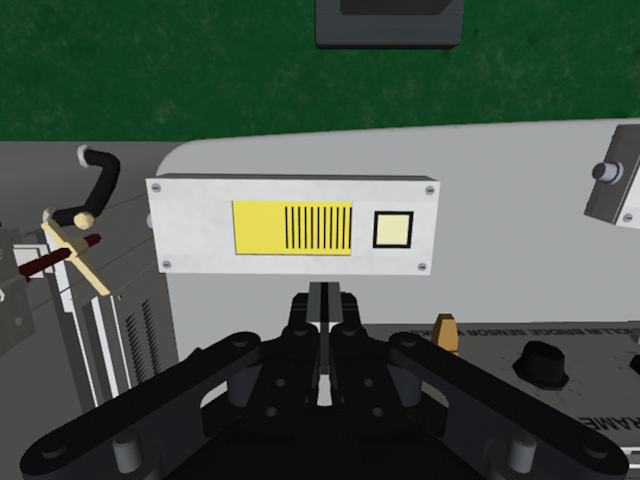

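View pics/s4.png

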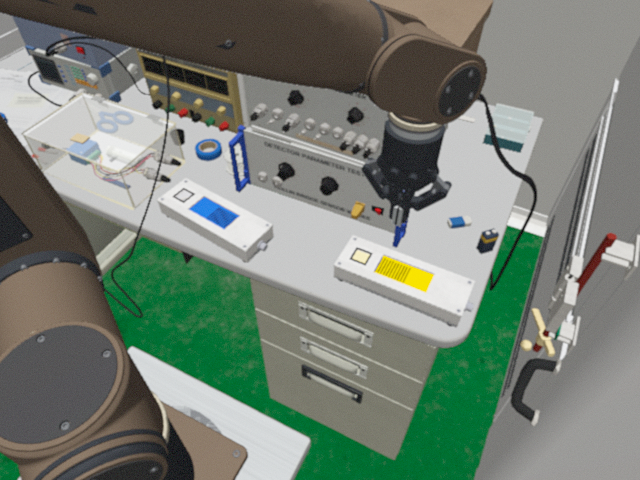

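The window is yellow throughout, the blue shutter is unmoved and the tool is clear. I'll measure the travel more exactly from the ribs.

Run:
```python
import cv2,numpy as np
a=cv2.imread("pics/w4.png")[190:265,225:425];a=cv2.resize(a,None,fx=4,fy=4,interpolation=cv2.INTER_CUBIC)
b=cv2.imread("pics/w2.png")[245:345,205:440];b=cv2.resize(b,None,fx=3.4,fy=3.4,interpolation=cv2.INTER_CUBIC)[:, :800]
cv2.imwrite("pics/w4c.png",np.vstack([a,cv2.copyMakeBorder(b,0,0,0,800-b.shape[1],0)])[:600])
```

```text
(no output)
```

View pics/w4c.png

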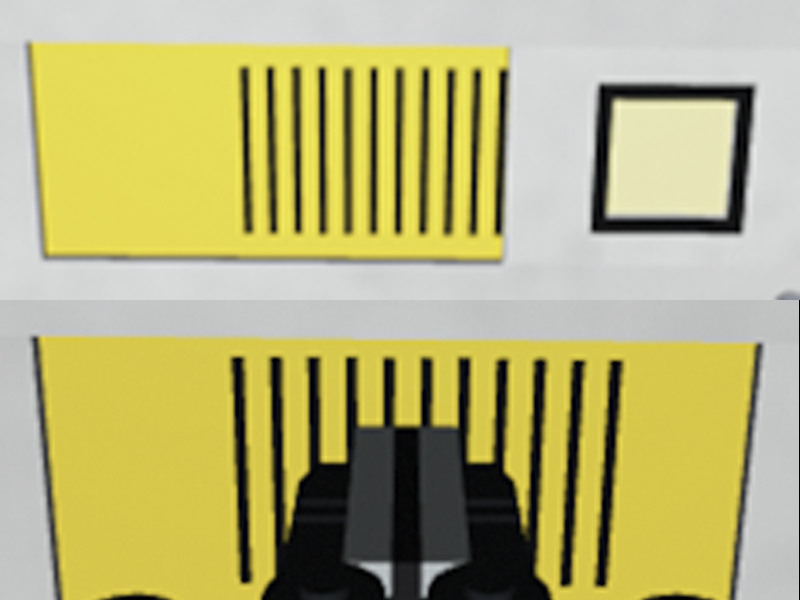

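All 11 ribs are visible and the leading one is at the opening's edge. I put the travel at about 41–43 mm. That is within tolerance but may not be on the stop. There is time to press again and feel for it.

```bash
python3 -m jog '[{"x":-8,"y":0,"z":30,"rx":0,"ry":0,"rz":0,"grip":1},{"x":0,"y":0,"z":30,"rx":0,"ry":0,"rz":0,"grip":1},{"x":0,"y":0,"z":30,"rx":0,"ry":0,"rz":0,"grip":1},{"x":0,"y":0,"z":15,"rx":0,"ry":0,"rz":0,"grip":1},{"x":0,"y":0,"z":7,"rx":0,"ry":0,"rz":0,"grip":1},{"x":0,"y":0,"z":0,"rx":0,"ry":0,"rz":0,"grip":1},{"x":0,"y":0,"z":0,"rx":0,"ry":0,"rz":0,"grip":1}]'
python3 -m jog '[{"x":0,"y":0,"z":2.5,"rx":0,"ry":0,"rz":0,"grip":1},{"x":0,"y":0,"z":2,"rx":0,"ry":0,"rz":0,"grip":1},{"x":0,"y":0,"z":0,"rx":0,"ry":0,"rz":0,"grip":1}]'
```

```text
time: 7.68
eef_pos: [0.4474, -0.1622, 0.2124]
tcp_rot: [0.707, 0.707, -0.0, -0.002]
contact_force: [0.4, 0.5, 0.1]
opening: -0.001
time: 7.93
eef_pos: [0.4483, -0.1627, 0.2096]
tcp_rot: [0.707, 0.707, 0.0, 0.001]
contact_force: [-2.2, 1.5, 6.1]
opening: -0.0
```

```bash
python3 -m jog '[{"x":1.5,"y":0,"z":1.2,"rx":0,"ry":0,"rz":0,"grip":1},{"x":1.5,"y":0,"z":0,"rx":0,"ry":0,"rz":0,"grip":1},{"x":0,"y":0,"z":0,"rx":0,"ry":0,"rz":0,"grip":1}]'
python3 -m jog '[{"x":1.5,"y":0,"z":0,"rx":0,"ry":0,"rz":0,"grip":1},{"x":1.5,"y":0,"z":0,"rx":0,"ry":0,"rz":0,"grip":1},{"x":0,"y":0,"z":0,"rx":0,"ry":0,"rz":0,"grip":1}]'
python3 -m jog '[{"x":1.5,"y":0,"z":0,"rx":0,"ry":0,"rz":0,"grip":1},{"x":0,"y":0,"z":0,"rx":0,"ry":0,"rz":0,"grip":1}]'
```

```text
time: 8.18
eef_pos: [0.4487, -0.1605, 0.2093]
tcp_rot: [0.706, 0.708, -0.001, 0.002]
contact_force: [-3.1, -3.1, 6.9]
opening: -0.004
time: 8.43
eef_pos: [0.4492, -0.1578, 0.2098]
tcp_rot: [0.706, 0.708, 0.0, 0.004]
contact_force: [-0.6, -2.4, 5.5]
opening: -0.001
time: 8.6
eef_pos: [0.4493, -0.1563, 0.2099]
tcp_rot: [0.706, 0.708, 0.0, 0.004]
contact_force: [0.3, -3.3, 6.0]
opening: 0.001
```

The drag now stays at about 3 N while the tip moves on, against about 0–1 N while sliding. So the tip is slipping on a leaf that is already at its stop. Lifting to check.

```bash
python3 -m jog '[{"x":0,"y":0,"z":-3,"rx":0,"ry":0,"rz":0,"grip":1},{"x":0,"y":0,"z":-5,"rx":0,"ry":0,"rz":0,"grip":1},{"x":0,"y":0,"z":-20,"rx":0,"ry":0,"rz":0,"grip":1},{"x":0,"y":0,"z":-30,"rx":0,"ry":0,"rz":0,"grip":1},{"x":0,"y":0,"z":-30,"rx":0,"ry":0,"rz":0,"grip":1},{"x":0,"y":0,"z":-30,"rx":0,"ry":0,"rz":0,"grip":1},{"x":0,"y":0,"z":0,"rx":0,"ry":0,"rz":0,"grip":1},{"x":0,"y":0,"z":0,"rx":0,"ry":0,"rz":0,"grip":1}]'
python3 - <<'E'
from plant import *
import cv2,numpy as np
a=read_camera("wrist")["frame"][190:265,225:425,::-1];a=cv2.resize(a,None,fx=4,fy=4,interpolation=cv2.INTER_CUBIC)
b=read_camera("scene")["frame"][170:320,140:480,::-1];b=cv2.resize(b,(680,300))
cv2.imwrite("pics/f.png",np.vstack([a,cv2.copyMakeBorder(b,0,0,0,120,0)]))
E
```

```text
time: 9.27
eef_pos: [0.4482, -0.155, 0.3277]
tcp_rot: [0.707, 0.707, 0.001, 0.002]
contact_force: [-0.1, 0.5, -0.6]
opening: 0.0
```

View pics/f.png

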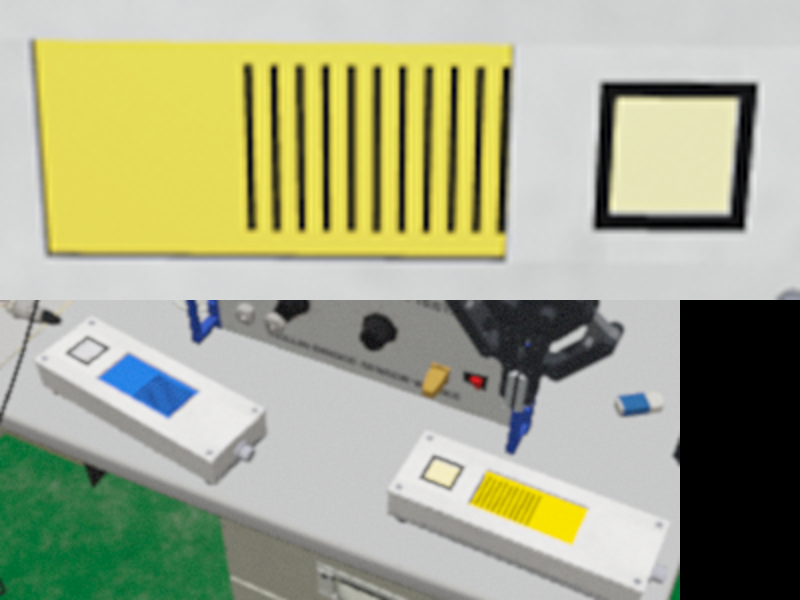

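The ribs did not move with the second push, so the leaf is at its stop. The yellow window is covered, the blue leaf is still open, and the tool is clear of everything.

```bash
python3 -c "
from plant import *
print(get_state()['dq'].round(3)); print(sign_off())"
```

```text
[-0.002  0.019  0.015 -0.002 -0.002 -0.   ]
the job is handed in; nothing more can be done
None
```

The yellow shutter is closed and the blue one is untouched. I pressed the yellow leaf with shut fingers at about 6–7 N, slid it toward the window, and handed the job in at about 9.4 s of the 27 s allowed.

**Yellow shutter:** The last pictures show leaf yellow across the whole window. From the rib positions I put the travel at about 41–43 mm, short of the nominal 45 mm but above the 35 mm needed.

**End stop:** I pressed and pushed a second time to be sure. The ribs did not move, and the drag stayed at about 3 N while the tip slipped over the leaf, so I take it to be at its stop. The 2–4 mm difference from the nominal travel is probably error in reading the ribs.

**Blue shutter:** It is still open in the last scene picture.

**Arm:** The fingertips are about 155 mm above the desk. Contact force is back to noise level, under 1 N, and the joints were nearly at rest (up to 0.02 rad/s). The highest contact force I read was about 7 N.

My first move call was refused because it did not give every key in each row; nothing moved. The sign-off gave no verdict.

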